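# Weigh the rusks in their toast rack

## Robot

A 6-joint arm with a two-finger parallel gripper is mounted at the origin on the work surface. World frame = base frame: x ahead of the robot, y to its left, z up, the work surface at z = 0. Lengths are in m, angles in rad, forces in N, time in s.
With the tool pointing down it reaches from about 0.225 to 0.875 m from the base axis. Payload 3.4 kg.
Tool frame: the origin (TCP) lies midway between the tips of the shut fingers; the grasp point (between the pads) lies 19 mm behind it; z points along the fingers, y is the line along which they close (so a half turn about z gives the same grasp; the last joint's range is limited). The gripper opens to 85 mm and grips with 20 to 120 N. Pads are 22 mm wide; open, the fingers measure 114 mm over their backs; the gripper's body (76 mm by 85 mm) begins 54 mm behind the grasp point. The pads swing forward as they close: fully open they stand 13 mm farther back than shut.
Start: joints at [1.01, 0.276, 1.505, -0, 1.361, -0.121], TCP at [0.245, 0.52, 0.231] pointing down, gripper open.
Joint ranges: [-2.89, 2.89], [-0.75, 2.08], [0.22, 2.7], [-1.18, 4.32], [0.11, 2.71], [-2.7, 2.7]. Speed limits (rad/s): [2.57, 2.57, 3.14, 3.14, 3.14, 3.14].

## Interface

Orientations are given as a 3x3 rotation matrix whose columns are the frame's x, y, z axes.
In Python, from bench import robot gives the robot as it stands. Calls block until the motion is done:
- robot.movep(position, orientation): joint-space move of the TCP to a pose.
- robot.servo_line(position, rot=None, speed=0.15, contact_N=None): straight line of the TCP; rot=None keeps the orientation; speed is the mean speed in m/s. With contact_N (N) it stops when the force on the tool has changed by that much, and returns True; else False.
- robot.goto_joints(angles): joint-space move.
- robot.ungrasp() and robot.close(): open the fingers fully, or close them until they stop; the grip force is fixed at half the most.
- robot.dwell(seconds).
- robot.solve_ik(position, orientation): joint angles nearest the present ones, or None.
- robot.read_state(): the state.
- robot.camera(name): name is "side" or "top" or "wrist"; returns (picture, depth): 400x640x3 uint8, red, green, blue; 400x640 float32, m along the optical axis (not along the pixel's ray), 0 where there is no reading.
- robot.get_calibration(name): a dict with "intrinsics" (3x3 intrinsics, pixels), "rvec" (rotation vector, rad) and "tvec" (3), from world to camera coordinates, as OpenCV has them; the wrist camera has in their place "mount" (4x4, takes a point from camera to tool coordinates, whose origin is the TCP and whose axes are the flange's). Camera axes: x right, y down, z forward; pixel columns grow to the right and rows downward; lengths in m; the calibration is good to about 2 mm. A picture is of the moment at which its call begins: read the wrist's pose just before it. get_calibration takes no time and is no camera call.
A pose or a line that the arm cannot do raises robot.MotionError and nothing moves.
- robot.finish_job(): hands the job in; it is judged then, once.
The state is a dict: "time_s": time; "joint_positions": joint angles; "dq": joint speeds; "tau": joint torques, N m; "tcp_pos": TCP position; "orientation": TCP orientation; "ft_force": force on the tool from outside, world axes, zero at the start; "wrist_torque": the same for the moment, N m; "opening": finger opening in m; "grasp_force": force on a finger pad.
Only numpy, scipy, OpenCV 4.12 (cv2) and the standard library are available. Lean on these libraries where they do the work, as an engineer would, in place of code of your own. Each camera call takes 0.05 s, during which the arm holds its last target. There are 200 camera calls.

## Task

Weigh this batch of rusks in the toast rack they will be served in: stand the empty rack in the middle of the kitchen scale's steel platform, turn the tare knob until the dial's zero mark lies right under the pointer, then leave the dial so set and stand every rusk on edge in the rack, one to a slot. Keep the other utensils where they are.

Things in the scene. Friction and masses are not known exactly. Their poses are not given: they have to be found in the camera images.
- scale: white dial kitchen scale, fixed to the counter, 300 mm long (its x), 170 wide (its y); origin on the counter under the middle of its housing. Housing top 48 mm high. The square platform is at its far (+x) end, the round upward-facing dial at its near (-x) end, centred 85 mm from the origin along -x. 'Twelve o'clock' of the dial is the scale's +x
- platform_mid (a point): centre of the top face of the flat steel platform (160 x 160 mm, no rim), 70 mm above the counter when empty; it is sprung and sinks 2.4 mm per 100 g, at most 13 mm, so press lightly. z up, axes as the scale's
- tare_dial (a joint): angle (rad) of the white graduated dial, which turns together with its tare knob: the zero mark's angle clockwise, seen from above, from the scale's +x; more = clockwise. Stiff by friction (0.04 N m), stays where it is left, turns from -1.5 to 5
- pointer (a joint): angle (rad) of the red pointer, same zero and sense as joint tare_dial; driven by the weight on the platform, 1.05 rad clockwise per 100 g, 0 when empty. The scale reads zero when joint tare_dial equals joint pointer
- knob_grip (a point): tare knob in the middle of the dial: an upright grey bar, 50 mm long, 12 mm wide, 24 mm tall, its length pointing at the zero mark (point's x; a white line marks that end). The point is on the turning axis, 10 mm below the bar's top (top 85.5 mm above the counter); under the bar is a round collar (28 mm wide), whose top is 61.5 mm above the counter
- zero_mark (a point): the zero mark, a bold black diamond at the rim of the white dial face (106 mm across), 46 mm from the axis; the thin black ticks are the graduations (20 g each) running clockwise from it
- pointer_tip (a point): tip of the thin red pointer, 46 mm from the axis, just above the dial face (seen only, does not obstruct)
- rack: empty toast rack, loose, 180 g: wooden base 138 mm long (x), 62 wide (y), 14 thick; six arches of 4 mm wire across it at x = -62.5, -37.5, -12.5, 12.5, 37.5, 62.5 mm, and two side rails (58 mm over all; wire tops 52 mm above the underside) make five slots 21 x 50 mm centred at x = -50, -25, 0, 25, 50. Origin: centre of the underside, z up. Grip the base from above across its 62 mm
- rusk1: rusk (hard baked slice), loose, 72 mm (x) x 42 mm (y) x 14 mm (z), about 25 g, at first lying flat on the baking paper; origin: the middle of the slice; may be absent. All rusks are alike
- rusk2: rusk (hard baked slice), loose, 72 mm (x) x 42 mm (y) x 14 mm (z), about 25 g, at first lying flat on the baking paper; origin: the middle of the slice; may be absent. All rusks are alike
- rusk3: rusk (hard baked slice), loose, 72 mm (x) x 42 mm (y) x 14 mm (z), about 25 g, at first lying flat on the baking paper; origin: the middle of the slice; may be absent. All rusks are alike
- rusk4: rusk (hard baked slice), loose, 72 mm (x) x 42 mm (y) x 14 mm (z), about 25 g, at first lying flat on the baking paper; origin: the middle of the slice; may be absent. All rusks are alike
- rusk5: rusk (hard baked slice), loose, 72 mm (x) x 42 mm (y) x 14 mm (z), about 25 g, at first lying flat on the baking paper; origin: the middle of the slice; may be absent. All rusks are alike
- paper: sheet of baking paper on the counter, 300 x 320 mm, lying flat (1 mm), seen only; origin: its centre
- cups: nest of three green plastic measuring cups (84 mm across, 50 mm high, handle 75 mm); not part of the job, leave alone
- dough_hook: coiled steel dough hook lying on its side (about 130 x 55 x 60 mm); not part of the job, leave alone
- whisk: steel balloon whisk, 265 mm long, lying down; not part of the job, leave alone
- spoon_rest: blue ceramic spoon rest (110 mm dish with a short handle); not part of the job, leave alone

How it is judged:
By the outcome, as a careful person would: the job done as asked, in the order asked, and still so for the second after the job is handed in, with the robot touching nothing.
Of rusk1, rusk2, rusk3, rusk4, rusk5 only 3 to 5 are there at a start; the rules pass over those that are not, and their reading is None.
At some moment in a run one of rusk1, rusk2, rusk3, rusk4, rusk5 may be knocked a few centimetres aside while the robot is not near it.
Once in a run the grip may slacken for a moment while it holds something.
It also fails if it takes over 210 s, if anything falls off the work surface, if the arm or the gripper's body presses on something with over 40 N, if the wrist force passes 120 N, or if a joint passes its speed limit or range.

## Working session

There is one attempt and no reset: what is moved stays moved. The work goes in short steps, each a Python script; the robot and the scene stay as the last script left them, time stands still between calls to the robot, and variables do not carry over. Pictures are saved under pics/ and viewed, at most 14 in all, crops included, and the job is handed in when it is done.

```bash
mkdir -p pics; ls; cat > h.py <<'E'
import numpy as np, cv2
from bench import robot
def cam(name):
    s=robot.read_state(); im,d=robot.camera(name); c=robot.get_calibration(name); K=np.array(c["intrinsics"])
    if name=="wrist":
        T=np.eye(4); T[:3,:3]=s["orientation"]; T[:3,3]=s["tcp_pos"]; T=T@np.array(c["mount"])
    else:
        E=np.eye(4); E[:3,:3]=cv2.Rodrigues(np.array(c["rvec"],float))[0]; E[:3,3]=np.ravel(c["tvec"]); T=np.linalg.inv(E)
    return im,d,K,T
def save(name,f):
    im,d,K,T=cam(name); np.savez(f"pics/{f}.npz",im=im,d=d,K=K,T=T); cv2.imwrite(f"pics/{f}.png",im[:,:,::-1])
def load(f):
    z=np.load(f"pics/{f}.npz"); return z["im"],z["d"],z["K"],z["T"]
def px(f,u,v,z=None):
    "pixel -> world, on plane z, or by depth"
    im,d,K,T=load(f); r=T[:3,:3]@np.linalg.inv(K)@[u,v,1.]
    t=d[int(round(v)),int(round(u))] if z is None else (z-T[2,3])/r[2]
    return T[:3,3]+r*t
def crop(f,u0,u1,v0,v1,k,out):
    im=load(f)[0][v0:v1,u0:u1,::-1]; cv2.imwrite(f"pics/{out}.png",cv2.resize(im,None,fx=k,fy=k,interpolation=cv2.INTER_CUBIC))
def down(a):
    "tool pointing down, closing line (tool y) at world yaw a"
    y=np.array([np.cos(a),np.sin(a),0]); z=np.array([0,0,-1.]); return np.column_stack([np.cross(y,z),y,z])
E
python3 - <<'E'
from h import *
save("top","t0"); save("side","s0")
s=robot.read_state(); print(s["time_s"],s["orientation"],s["opening"]); 
for n in("top","side"):
    f=n[0]+"0"; print(load(f)[3].round(3), load(f)[2])
print(robot.get_calibration("wrist"))
E
```

```text
bench.py
pics
0.1 [[-9.04842386e-01  4.25745758e-01 -8.97900630e-04]
 [ 4.25746655e-01  9.04841281e-01 -1.42908241e-03]
 [ 2.04031783e-04 -1.67537253e-03 -9.99998576e-01]] 0.0851980004321235
[[-0.026 -0.983  0.184  0.367]
 [-1.     0.027  0.004 -0.031]
 [-0.009 -0.184 -0.983  1.158]
 [ 0.     0.     0.     1.   ]] [[387.25831636   0.         319.19534866]
 [  0.         387.25831636 193.29719453]
 [  0.           0.           1.        ]]
[[ 0.943 -0.233  0.238  0.321]
 [-0.333 -0.677  0.656 -0.738]
 [ 0.009 -0.698 -0.716  0.835]
 [ 0.     0.     0.     1.   ]] [[382.44113299   0.         326.97978341]
 [  0.         382.44113299 197.14857268]
 [  0.           0.           1.        ]]
{'intrinsics': array([[331.82975881,   0.        , 317.0634953 ],
       [  0.        , 331.82975881, 203.25580284],
       [  0.        ,   0.        ,   1.        ]]), 'mount': array([[ 7.91752237e-04, -9.50301631e-01, -3.11329702e-01,
         8.06786186e-02],
       [ 9.99999110e-01,  1.08683465e-03, -7.74321254e-04,
         2.47135134e-04],
       [ 1.07420266e-03, -3.11328812e-01,  9.50301645e-01,
        -1.42374854e-01],
       [ 0.00000000e+00,  0.00000000e+00,  0.00000000e+00,
         1.00000000e+00]])}
```

View pics/t0.png

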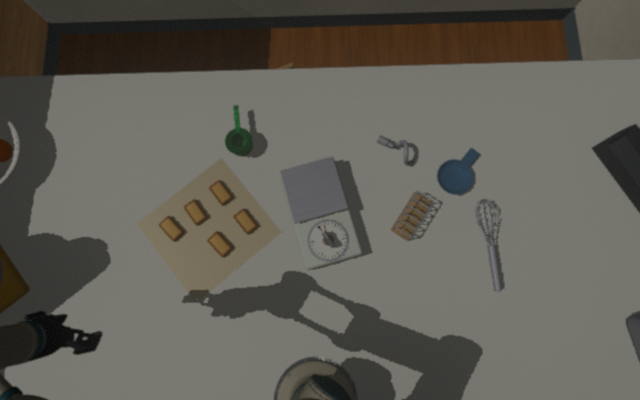

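View pics/s0.png

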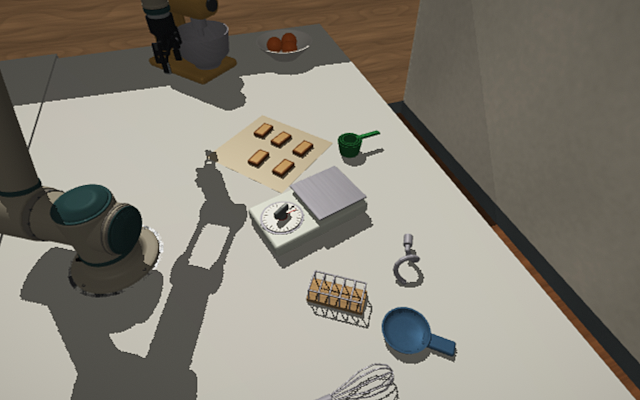

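Five rusks are at about (171,229), (196,212), (222,193), (245,221) and (219,244). The scale is centred near (322,215), with its dial at (329,240). The rack is at (414,217). Next I'll take wrist views of each.

```bash
python3 - <<'E'
from h import *
for n,u,v,z in [("r1",171,228,.015),("r2",196,211,.015),("r3",221,192,.015),("r4",245,221,.015),("r5",219,243,.015),("dial",329,240,.06),("plat",315,189,.07),("rack",414,217,.014),("paper",211,226,0)]: print(n,px("t0",u,v,z).round(3))
# wrist camera looks: tilted; put camera so that its axis hits target
def look(target,a,h,f):
    R=down(a); M=np.array(robot.get_calibration("wrist")["mount"])
    ax=R@M[:3,2]; c=np.array(target)-ax*h; p=c-R@M[:3,3]
    q=robot.solve_ik(p,R)
    if q is None: print("no ik",f,p); return False
    robot.movep(p,R); robot.dwell(.3); save("wrist",f); print(f,p.round(3),robot.read_state()["time_s"]); return True
for t,h,f in [(px("t0",211,221,0),.42,"w_p"),(px("t0",322,210,.06),.40,"w_s"),(px("t0",414,217,.014),.32,"w_r")]:
    for a in (np.pi/2,-np.pi/2):
        if look(t,a,h,f): break
E
```

```text
r1 [0.489 0.416 0.015]
r2 [0.538 0.343 0.015]
r3 [0.594 0.27  0.015]
r4 [0.504 0.196 0.015]
r5 [0.441 0.272 0.015]
dial [ 0.438 -0.05   0.06 ]
plat [ 0.584 -0.015  0.07 ]
rack [ 0.502 -0.305  0.014]
paper [0.493 0.302 0.   ]
w_p [0.458 0.302 0.257] 1.625
w_s [ 0.48  -0.033  0.298] 3.25
w_r [ 0.483 -0.306  0.176] 4.7417
```

```bash
python3 - <<'E'
from h import *
a=[cv2.imread(f"pics/w_{k}.png") for k in "psr"]
a=[cv2.resize(x,(400,250),interpolation=cv2.INTER_AREA) for x in a[:1]]+[a[1],a[2]]
cv2.imwrite("pics/c1.png",a[1]); 
E
```

```text
(no output)
```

View pics/w_s.png

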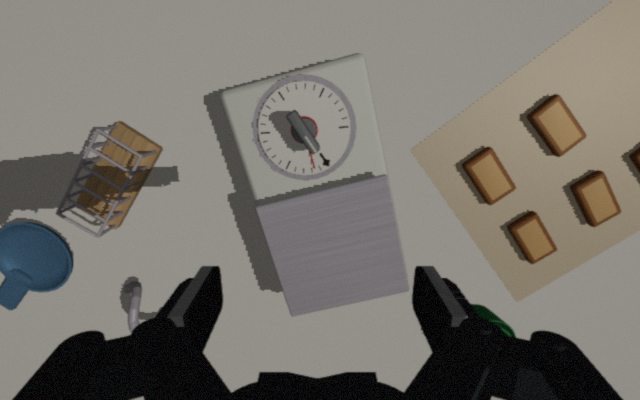

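View pics/w_r.png

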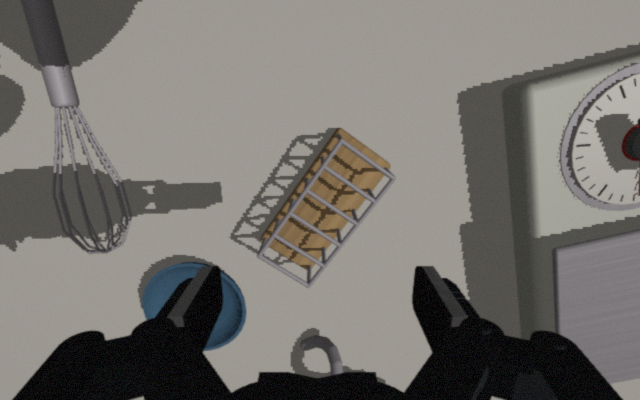

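View pics/w_p.png

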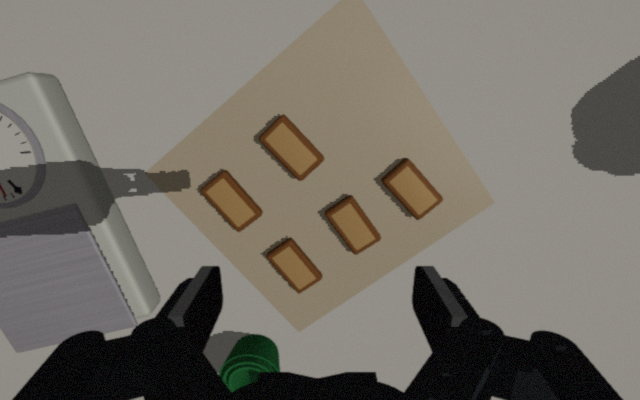

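The wrist views show the dial at (304,127) with its diamond at (327,161), the platform between (257,205) and (408,290), the rack near (327,207), and five flat rusks. I'll fit their poses from the depth images.

```bash
cat >> h.py <<'E'
def cloud(f):
    im,d,K,T=load(f); v,u=np.mgrid[:400,:640]
    r=np.stack([u,v,np.ones_like(u)],-1)@np.linalg.inv(K).T@T[:3,:3].T
    P=T[:3,3]+r*d[...,None]; P[d==0]=np.nan; return P,im
def rects(f,z0,z1,amin,box=None,mask=None):
    "min-area rectangles of blobs with height in z0..z1: (centre, long side, short side, yaw of long side, n)"
    P,im=cloud(f); m=(P[...,2]>z0)&(P[...,2]<z1); m[250:]&=~(np.isnan(P[250:,:,2]))
    if box: m&=(P[...,0]>box[0])&(P[...,0]<box[1])&(P[...,1]>box[2])&(P[...,1]<box[3])
    if mask is not None: m&=mask(im)
    n,l,st,_=cv2.connectedComponentsWithStats(m.astype(np.uint8),connectivity=8); out=[]
    for i in range(1,n):
        if st[i,4]<amin: continue
        Q=P[l==i]; c,(w,h),a=cv2.minAreaRect((Q[:,:2]*1000).astype(np.float32)); a=np.radians(a)
        if w<h: w,h,a=h,w,a+np.pi/2
        a=(a+np.pi/2)%np.pi-np.pi/2
        out.append((np.array(c)/1000,w,h,a,np.median(Q[:,2]),st[i,4]))
    return out
E
python3 - <<'E'
from h import *
def show(t,L):
    print(t); [print(r[0].round(4),[round(float(x),3) for x in r[1:]]) for r in L]
show("counter z w_p/w_r",[]) 
for f in("w_p","w_s","w_r"):
    P,_=cloud(f); print(f,np.nanmedian(P[10:60,200:260,2]) if f!="w_s" else np.nanmedian(P[10:60,20:150,2]))
br=lambda im:(im[...,0].astype(int)-im[...,2]>35)
show("rusks",rects("w_p",.009,.022,150,(.38,.7,.1,.5)))
show("rusks_s",rects("w_s",.009,.022,150,(.38,.7,.1,.5)))
show("plat",rects("w_s",.063,.078,1500,(.48,.72,-.15,.12)))
show("house",rects("w_s",.040,.078,1500,(.3,.72,-.2,.12)))
show("rack",rects("w_r",.007,.065,300,(.38,.62,-.4,-.2)))
show("racktop",rects("w_r",.045,.060,100,(.38,.62,-.4,-.2)))
show("rackbase",rects("w_r",.008,.02,100,(.38,.62,-.4,-.2)))
crop("w_s",240,370,60,190,6,"c2")
E
```

```text
counter z w_p/w_r
w_p -1.4348301571681654e-05
w_s 7.276813781048608e-05
w_r -5.442022688517678e-05
rusks
[0.4375 0.2734] [71.619, 42.05, 0.745, 0.014, 2177.0]
[0.487 0.419] [71.454, 41.949, 0.761, 0.014, 1950.0]
[0.503  0.1981] [71.911, 42.316, 0.671, 0.014, 1889.0]
[0.5342 0.3482] [71.751, 42.129, 0.62, 0.014, 1755.0]
[0.592  0.2739] [71.557, 41.939, 0.639, 0.014, 1552.0]
rusks_s
[0.4371 0.2721] [71.94, 41.974, 0.767, 0.014, 1941.0]
[0.5025 0.197 ] [71.685, 41.939, 0.664, 0.014, 1674.0]
[0.5345 0.3475] [73.467, 42.419, 0.613, 0.013, 1588.0]
[0.5919 0.2729] [72.278, 41.772, 0.639, 0.013, 1406.0]
plat
[ 0.583  -0.0093] [160.366, 160.091, -1.315, 0.069, 15144.0]
house
[ 0.5177 -0.0261] [294.661, 169.677, 0.255, 0.053, 32078.0]
rack
[ 0.5049 -0.2985] [137.316, 62.076, -0.609, 0.014, 9866.0]
[ 0.5987 -0.3917] [45.5, 17.179, 0.269, 0.018, 322.0]
racktop
[ 0.5053 -0.2986] [128.974, 58.319, -0.608, 0.051, 2916.0]
rackbase
[ 0.4826 -0.3119] [147.39, 57.061, -1.018, 0.013, 1328.0]
[ 0.4708 -0.2679] [50.88, 23.921, 0.957, 0.014, 1312.0]
[ 0.494  -0.2841] [50.672, 24.108, 0.956, 0.014, 1221.0]
[ 0.5172 -0.3003] [50.876, 24.192, 0.95, 0.014, 1141.0]
[ 0.5407 -0.3166] [50.843, 24.059, 0.962, 0.014, 1058.0]
[ 0.559  -0.3297] [50.403, 12.747, 0.95, 0.014, 500.0]
[ 0.599  -0.3917] [45.135, 16.136, 0.307, 0.016, 275.0]
```

View pics/c2.png

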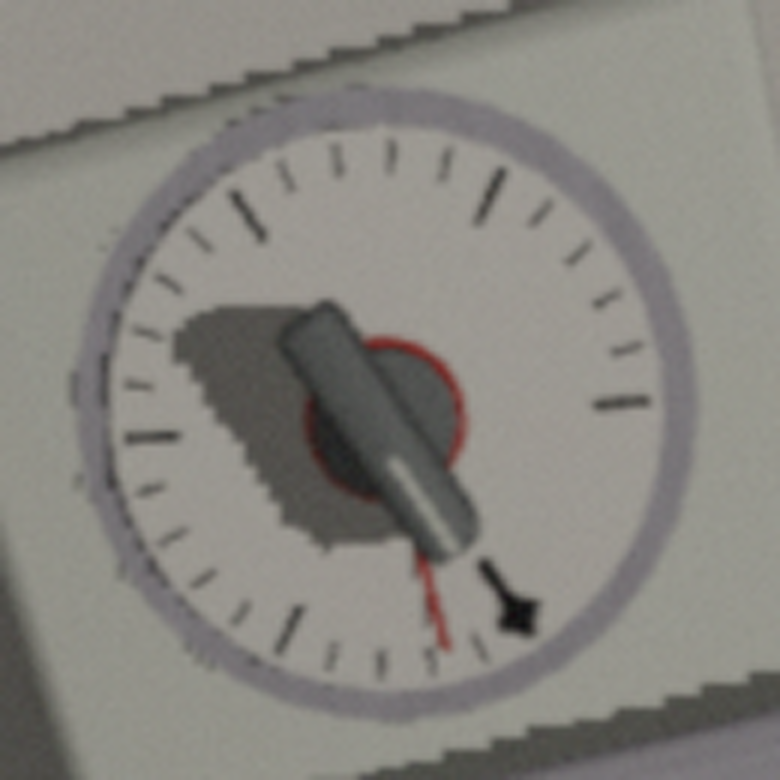

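The dial crop shows the pointer tip at about (446,650) and the diamond at (520,612), counter-clockwise of it. That puts tare near -0.4 rad, and the depth fits look accurate. Next is moving the rack, after an IK check on the later poses.

```bash
cat >> h.py <<'E'
YS=.2555; XS=np.array([np.cos(YS),np.sin(YS),0]); PLAT=np.array([.583,-.0093,.070]); AX=PLAT-.155*XS; AX[2]=0
def lean(a,el,s):
    "tool body leaning toward horizontal yaw a+pi at elevation el (tool points along yaw a, down by el); s=+1: tool x (camera) up side"
    r=np.array([np.cos(a),np.sin(a),0]); u=np.array([0,0,1.]); z=np.cos(el)*r-np.sin(el)*u; x=s*(np.sin(el)*r+np.cos(el)*u)
    return np.column_stack([x,np.cross(z,x),z])
E
python3 - <<'E'
from h import *
f=lambda p,R:(lambda q:None if q is None else np.round(q,2))(robot.solve_ik(np.array(p),R))
for s in(0,np.pi): print("rack",f((.5052,-.2985,0),down(-.609+np.pi/2+s)),f((*PLAT[:2],.07),down(YS+np.pi/2+s)))
for y0 in(2.27,-.87):
    print("knob",[f((*AX[:2],.068),down(y0+d)) for d in(0,-1.2,-2.4)])
E=np.pi/4
for c,a in [((.4375,.2734),.745),((.487,.419),.761),((.503,.198),.671),((.534,.348),.62),((.592,.274),.64)]:
    d=np.array([np.cos(a),np.sin(a)]); p=(*(np.array(c)-.023*d),.007)
    print("pick",[f(p,lean(a,E,s)) for s in(1,-1)])
for k in(50,-50):
  p=PLAT+XS*k/1000+[0,0,.073]
  print("place",[f(p,lean(YS,E,s)) for s in(1,-1)],[f(p+[0,0,.09],lean(YS,E,s)) for s in(1,-1)])
E
```

```text
rack [-0.65  0.51  1.78 -0.    0.85 -1.61] [-0.14  0.42  1.72 -0.    1.   -1.96]
rack [-0.65  0.51  1.78 -0.    0.85  1.53] [-0.14  0.42  1.72 -0.    1.    1.18]
knob [array([-0.27,  0.23,  2.03, -0.  ,  0.87, -2.54]), array([-0.27,  0.23,  2.03, -0.  ,  0.87, -1.34]), array([-0.27,  0.23,  2.03, -0.  ,  0.87, -0.14])]
knob [array([-0.27,  0.23,  2.03, -0.  ,  0.87,  0.6 ]), array([-0.27,  0.23,  2.03, -0.  ,  0.87,  1.8 ]), None]
pick [array([ 0.06,  0.52,  2.66,  2.48,  0.82, -1.61]), array([0.06, 0.52, 2.66, 2.48, 0.82, 1.53])]
pick [array([ 0.48,  0.51,  2.37,  2.75,  0.54, -1.43]), array([0.48, 0.51, 2.37, 2.75, 0.54, 1.71])]
pick [array([-0.16,  0.5 ,  2.56,  2.24,  0.73, -1.48]), array([-0.16,  0.5 ,  2.56,  2.24,  0.73,  1.66])]
pick [array([ 0.35,  0.51,  2.39,  2.77,  0.55, -1.44]), array([0.35, 0.51, 2.39, 2.77, 0.55, 1.7 ])]
pick [array([ 0.1 ,  0.51,  2.33,  2.37,  0.55, -1.28]), array([0.1 , 0.51, 2.33, 2.37, 0.55, 1.87])]
place [array([-0.34,  0.22,  2.17,  1.44,  0.41, -0.31]), None] [array([-0.34,  0.09,  2.04,  0.94,  0.52,  0.25]), None]
place [array([-0.53,  0.11,  2.34,  1.43,  0.53, -0.46]), array([-0.53,  0.11,  2.34,  1.43,  0.53,  2.68])] [array([-0.53, -0.06,  2.19,  0.98,  0.65,  0.08]), None]
```

```bash
python3 - <<'E'
from h import *
f=lambda p,R:(lambda q:None if q is None else np.round(q,2).tolist())(robot.solve_ik(np.array(p),R))
E=np.pi/4
for c,a in [((.4375,.2734),.745),((.487,.419),.761),((.503,.198),.671),((.534,.348),.62),((.592,.274),.64)]:
    d=np.array([np.cos(a),np.sin(a)]); p=np.array((*(np.array(c)+.023*d),.007))
    print("pick",[f(p,lean(a+np.pi,E,s)) for s in(1,-1)],f(p+[0,0,.1],lean(a+np.pi,E,1)))
for yaw in (YS+np.pi,YS+np.pi/2,YS-np.pi/2):
 for k in(50,-50):
  x=np.array([np.cos(yaw),np.sin(yaw),0])
  p=PLAT+x*k/1000+[0,0,.073]
  print("place",round(yaw,2),k,[f(p,lean(yaw,E,s)) for s in(1,-1)],[f(p+[0,0,.09],lean(yaw,E,s)) for s in(1,-1)])
E
```

```text
pick [[0.54, 0.85, 1.31, -0.15, 1.75, -1.75], [0.54, 0.85, 1.31, -0.15, 1.75, 1.4]] [0.54, 0.76, 1.24, -0.16, 1.91, -1.77]
pick [[0.65, 1.04, 0.87, -0.09, 2.02, -1.69], [0.65, 1.04, 0.87, -0.09, 2.02, 1.45]] [0.65, 0.96, 0.78, -0.09, 2.18, -1.7]
pick [[0.39, 0.88, 1.25, -0.2, 1.78, -1.81], [0.39, 0.88, 1.25, -0.2, 1.78, 1.33]] [0.39, 0.78, 1.18, -0.21, 1.93, -1.85]
pick [[0.51, 1.03, 0.89, -0.08, 2.01, -1.68], [0.51, 1.03, 0.89, -0.08, 2.01, 1.46]] [0.51, 0.95, 0.81, -0.09, 2.16, -1.7]
pick [[0.42, 1.05, 0.84, -0.17, 2.02, -1.8], [0.42, 1.05, 0.84, -0.17, 2.02, 1.34]] [0.42, 0.97, 0.76, -0.19, 2.18, -1.83]
place 3.4 50 [[-0.03, 0.72, 1.23, -0.22, 1.95, -1.86], [-0.03, 0.72, 1.23, -0.22, 1.95, 1.28]] [[-0.03, 0.65, 1.13, -0.24, 2.11, -1.9], [-0.03, 0.65, 1.13, -0.24, 2.11, 1.24]]
place 3.4 -50 [[-0.0, 0.87, 0.9, -0.21, 2.13, -1.87], [-0.0, 0.87, 0.9, -0.21, 2.13, 1.27]] [[-0.0, 0.82, 0.78, -0.24, 2.29, -1.92], [-0.0, 0.82, 0.78, -0.24, 2.29, 1.23]]
place 1.83 50 [[-0.42, 0.56, 1.55, 0.58, 1.59, -0.84], [-0.42, 0.56, 1.55, 0.58, 1.59, 2.3]] [[-0.42, 0.48, 1.45, 0.59, 1.74, -0.74], [-0.42, 0.48, 1.45, 0.59, 1.74, 2.4]]
place 1.83 -50 [[-0.53, 0.64, 1.39, 0.53, 1.7, -0.88], [-0.53, 0.64, 1.39, 0.53, 1.7, 2.26]] [[-0.53, 0.57, 1.29, 0.55, 1.85, -0.79], [-0.53, 0.57, 1.29, 0.55, 1.85, 2.35]]
place -1.32 50 [[0.22, 0.44, 1.8, -0.92, 1.1, -2.65], [0.22, 0.44, 1.8, -0.92, 1.1, 0.49]] [None, [0.22, 0.34, 1.69, -0.85, 1.23, 0.31]]
place -1.32 -50 [[0.4, 0.46, 1.76, -0.84, 1.22, -2.57], [0.4, 0.46, 1.76, -0.84, 1.22, 0.57]] [None, [0.4, 0.36, 1.65, -0.8, 1.36, 0.42]]
```

Leaning the tool outward works for every pick and place. Moving the rack now.

```bash
python3 - <<'E'
from h import *
def st(t): s=robot.read_state(); print(t,round(s["time_s"],1),s["tcp_pos"].round(4) if hasattr(s["tcp_pos"],"round") else s["tcp_pos"],round(s["opening"],4),round(s["grasp_force"],1),np.round(s["ft_force"],1))
c=(.5052,-.2985); R=down(-.609+np.pi/2+np.pi)
robot.movep(np.array([*c,.14]),R)
print(robot.servo_line(np.array([*c,-.002]),speed=.12,contact_N=8)); st("down")
robot.close(); st("closed")
robot.servo_line(np.array([*c,.18]),speed=.15); st("lift")
R2=down(YS+np.pi/2+np.pi)
robot.movep(np.array([*PLAT[:2],.18]),R2); st("over"); save("side","s1")
print(robot.servo_line(np.array([*PLAT[:2],.085]),speed=.12))
print(robot.servo_line(np.array([*PLAT[:2],.0655]),speed=.04,contact_N=6)); st("placed")
robot.ungrasp(); robot.dwell(.3); st("open")
robot.servo_line(np.array([*PLAT[:2],.18]),speed=.15)
# look at dial and rack from above
R=down(np.pi/2); M=np.array(robot.get_calibration("wrist")["mount"]); t=PLAT-.09*XS
robot.movep(t-R@M[:3,2]*.33-R@M[:3,3],R); robot.dwell(.6); save("wrist","w_s2"); st("look")
for r in rects("w_s2",.105,.13,100,(.45,.72,-.12,.12)): print(r)
crop("w_s2",200,440,0,180,3,"c3")
E
```

```text
False
down 9.2 [ 0.5058 -0.2989 -0.0013] 0.0852 0.0 [ 0.2 -0.1  0.3]
closed 9.6 [ 0.5057 -0.2989 -0.0008] 0.0602 65.7 [-0.7  0.4  4.6]
lift 10.9 [ 0.5046 -0.298   0.1789] 0.0609 44.0 [ 1.1  0.4 -2.2]
over 12.1 [ 0.583  -0.0104  0.1799] 0.0603 70.6 [ 0.   0.2 -1.5]
False
False
placed 13.7 [ 0.583  -0.0093  0.0654] 0.0602 70.7 [ 0.4  0.3 -0.3]
open 14.4 [ 0.583  -0.0093  0.0655] 0.0857 0.0 [-0.5 -0.2 -0.2]
look 18.5 [ 0.4724 -0.0317  0.241 ] 0.0855 0.0 [-0.4  0.6  0.3]
(array([ 0.58276886, -0.00834195]), 129.888916015625, 57.985260009765625, np.float64(0.25595964145033734), np.float64(0.11621861229150249), np.int32(2467))
```

View pics/w_s2.png

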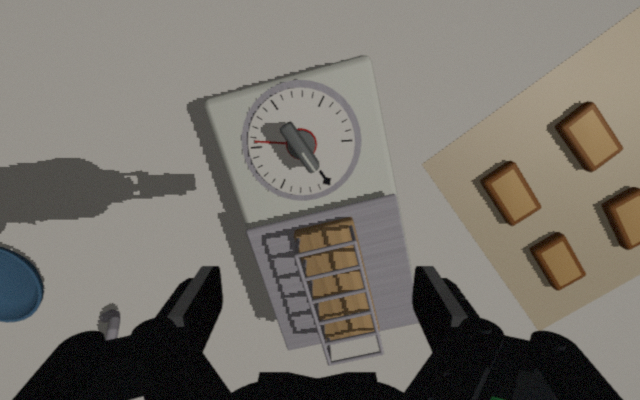

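The rack is centred on the platform. The pointer runs left to about (253,142) and the diamond is at (327,181). I'll compute both angles with colour masks.

```bash
cat >> h.py <<'E'
def dial(f):
    P,im=cloud(f); im=im.astype(int); D=P[...,:2]-AX[:2]; rr=np.hypot(D[...,0],D[...,1])
    ang=(YS-np.arctan2(D[...,1],D[...,0])+np.pi)%(2*np.pi)-np.pi
    red=(im[...,0]-im[...,1]>40)&(rr>.027)&(rr<.05)&(np.abs(P[...,2]-.055)<.01)
    blk=(im.max(-1)<70)&(rr>.036)&(rr<.052)&(P[...,2]>.045)
    n,l,s,_=cv2.connectedComponentsWithStats(blk.astype(np.uint8),connectivity=8); i=1+np.argmax(s[1:,4])
    m=l==i; cm=lambda a:np.angle(np.exp(1j*a).mean())
    wh=(im.min(-1)>120)&(rr<.053)&(rr>.02); q=P[red|wh]
    return dict(pointer=cm(ang[red]),nred=red.sum(),rmax=rr[red].max(),zero=cm(ang[m]),nblk=m.sum(),rblk=rr[m].mean(),z=np.median(P[red][:,2]))
E
python3 - <<'E'
from h import *
for f in("w_s","w_s2"):
    print(f,dial(f))
    # dial ring centre: fit of grey rim via housing points
    P,im=cloud(f); 
    for (u,v) in ([(304,127)] if f=="w_s" else [(302,141)]): print(px(f,u,v,.055))
P,im=cloud("w_s2"); D=P[...,:2]-AX[:2]; m=(np.hypot(D[...,0],D[...,1])<.035)&(P[...,2]>.078)&(P[...,2]<.09)
c,wh,a=cv2.minAreaRect((P[m][:,:2]*1000).astype(np.float32)); print("knob bar",c,wh,a,m.sum(), AX)
E
```

```text
w_s {'pointer': np.float64(0.005847437917533694), 'nred': np.int64(21), 'rmax': np.float64(0.04932933648489132), 'zero': np.float64(0.9158450296417452), 'nblk': np.int64(4383), 'rblk': np.float64(0.04579113142823699), 'z': np.float64(0.05447638630066709)}
[ 0.43470542 -0.04709755  0.055     ]
w_s2 {'pointer': np.float64(1.753225355203724), 'nred': np.int64(30), 'rmax': np.float64(0.04405811426274744), 'zero': np.float64(1.0233339860714508), 'nblk': np.int64(5323), 'rblk': np.float64(0.04312062374390659), 'z': np.float64(0.05443633994933059)}
[ 0.43506147 -0.04616307  0.055     ]
knob bar (438.05010986328125, -46.957313537597656) (49.86997604370117, 12.16795539855957) 34.286712646484375 746 [ 0.43303176 -0.04847303  0.        ]
```

```bash
sed -i 's/AX=PLAT-.155\*XS; AX\[2\]=0/AX=np.array([.4380,-.0470,0])/; s/blk=(im.max(-1)<70)/blk=(im.max(-1)<50)/; s/rr<.052)&(P\[...,2\]>.045)/rr<.052)\&(np.abs(P[...,2]-.054)<.005)/' h.py
cat >> h.py <<'E'
def bar(f):
    P,im=cloud(f); D=P[...,:2]-AX[:2]; m=(np.hypot(D[...,0],D[...,1])<.035)&(P[...,2]>.078)&(P[...,2]<.09)
    c,(w,h),a=cv2.minAreaRect((P[m][:,:2]*1000).astype(np.float32)); a=np.radians(a)+(np.pi/2 if w<h else 0)
    return np.array(c)/1000,w,h,a,((YS-a+np.pi/2)%np.pi)-np.pi/2
E
python3 - <<'E'
from h import *
for f in("w_s","w_s2"): print(dial(f),bar(f))
E
```

```text
{'pointer': np.float64(0.01153575670232754), 'nred': np.int64(21), 'rmax': np.float64(0.044149554230545396), 'zero': np.float64(-0.33690200061283926), 'nblk': np.int64(24), 'rblk': np.float64(0.04449982687348016), 'z': np.float64(0.05447638630066709)} (array([ 0.43814102, -0.04684146]), 49.823020935058594, 12.16021728515625, np.float64(0.5943434528483545), np.float64(-0.3388434528483546))
{'pointer': np.float64(1.887781195909238), 'nred': np.int64(30), 'rmax': np.float64(0.04554610120064251), 'zero': np.float64(-0.33679426800644324), 'nblk': np.int64(36), 'rblk': np.float64(0.043934756240592114), 'z': np.float64(0.05443633994933059)} (array([ 0.43805011, -0.04695731]), 49.86997604370117, 12.16795539855957, np.float64(0.598416025366331), np.float64(-0.34291602536633103))
```

```bash
cat > turn.py <<'E'
from h import *
import sys
def turn(b0,b1,y0off):
    "grip bar at world yaw b0, turn to b1; closing line = bar yaw + y0off"
    p=lambda z:np.array([*AX[:2],z])
    robot.movep(p(.13),down(b0+y0off)); robot.servo_line(p(.068),speed=.08,contact_N=10); robot.close()
    n=max(1,int(np.ceil(abs(b1-b0)/.8)))
    for i in range(1,n+1): robot.movep(p(.068),down(b0+(b1-b0)*i/n+y0off))
    robot.dwell(.4); s=robot.read_state(); print("turned",s["time_s"],np.round(s["joint_positions"],3),s["opening"],s["grasp_force"],np.round(s["wrist_torque"],2))
    robot.ungrasp(); robot.servo_line(p(.16),speed=.15)
def lookdial(f):
    R=down(np.pi/2); M=np.array(robot.get_calibration("wrist")["mount"]); t=PLAT-.09*XS
    robot.movep(t-R@M[:3,2]*.33-R@M[:3,3],R); robot.dwell(.6); save("wrist",f); print(dial(f),bar(f),robot.read_state()["time_s"])
    for r in rects(f,.105,.13,100,(.45,.72,-.12,.12)): print(r)
E
python3 - <<'E'
from turn import *
turn(.597,YS-1.889,np.pi/2); lookdial("w_s3"); crop("w_s3",200,440,40,220,3,"c4")
E
```

```text
turned 23.3583 [-2.650e-01  2.400e-01  2.024e+00 -1.000e-03  8.760e-01 -2.050e-01] 0.010346983277220683 61.51575565338135 [-0.8  -0.09 -0.07]
{'pointer': np.float64(1.8897611402547057), 'nred': np.int64(13), 'rmax': np.float64(0.04512068710202479), 'zero': np.float64(1.8771738979632717), 'nblk': np.int64(33), 'rblk': np.float64(0.04642258973614908), 'z': np.float64(0.05440431052829625)} (array([ 0.43801724, -0.04695132]), 49.881927490234375, 12.234920501708984, np.float64(1.5083053849742418), np.float64(-1.2528053849742418)) 26.9
(array([ 0.58250134, -0.00852216]), 129.4171600341797, 58.15725326538086, np.float64(0.25605391735292615), np.float64(0.11619327212797537), np.int32(2468))
```

View pics/c4.png

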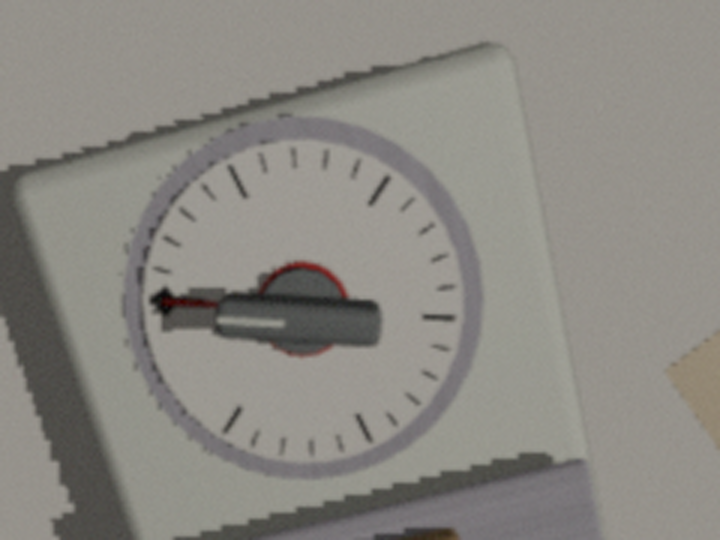

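Zero is set: the bar gives 1.889 and the pointer reads 1.888–1.890. I'll look at the rusks again, then pick and place the first one.

```bash
cat > rusk.py <<'E'
from h import *
E=np.pi/4; G=.023; C=np.array([.5825,-.0084]); FLOOR=.0797
def st(t): s=robot.read_state(); print(t,round(s["time_s"],1),np.round(s["tcp_pos"],4),"op",round(s["opening"],4),"F",round(s["grasp_force"],1),np.round(s["ft_force"],1)); return s
def lookpaper(f,c=(.50,.30)):
    R=down(np.pi/2); M=np.array(robot.get_calibration("wrist")["mount"]); t=np.array([*c,0.])
    robot.movep(t-R@M[:3,2]*.42-R@M[:3,3],R); robot.dwell(.2); save("wrist",f)
    L=[r for r in rects(f,.008,.022,800,(.35,.75,.08,.55))]; L.sort(key=lambda r:-np.hypot(*r[0]))
    for r in L: print(r[0].round(4),np.round(r[1:4],3))
    return L
def pick(r):
    c,a=r[0],r[3]; d=np.array([np.cos(a),np.sin(a)])
    if d@c<0: a+=np.pi; d=-d
    R=lean(a+np.pi,E,1); p=c+G*d
    robot.movep(np.array([*p,.11]),R)
    if robot.servo_line(np.array([*p,.007]),speed=.1,contact_N=10): st("CONTACT")
    robot.close(); st("closed"); robot.servo_line(np.array([*p,.20]),speed=.15); return st("lift")
def over(k):
    p=C+XS[:2]*k/1000; robot.movep(np.array([*p,.265]),lean(YS+np.pi,E,-1)); robot.dwell(.2); return st("over")
def extent(f):
    "rusk-coloured points seen by the side camera near the tool"
    save("side",f); P,im=cloud(f); im=im.astype(int); t=np.array(robot.read_state()["tcp_pos"]); D=P-t
    m=(np.linalg.norm(D,axis=-1)<.085)&(im[...,0]-im[...,2]>25)&(P[...,2]>.16)
    Q=(P[m]-[*C,0]); x=Q@XS; y=Q@np.array([-XS[1],XS[0],0])
    if m.sum()>20: print("rusk",m.sum(),"along",np.percentile(x,[2,50,98]).round(4),"across",np.percentile(y,[2,98]).round(4),"z-tcp",np.percentile(D[m][:,2],[1,99]).round(4))
    else: print("NO RUSK",m.sum())
def lower(k,n):
    p=C+XS[:2]*k/1000; z=FLOOR-.0006*n+.036+G
    robot.servo_line(np.array([*p,z+.05]),speed=.15)
    if robot.servo_line(np.array([*p,z+.001]),speed=.05,contact_N=4): st("CONTACT")
    st("down")
def release():
    robot.ungrasp(); s=robot.read_state(); p=np.array(s["tcp_pos"]); robot.servo_line(p+[0,0,.12],speed=.15); st("released")
E
python3 - <<'E'
from rusk import *
L=lookpaper("p1"); pick(L[0]); over(-50); extent("s2"); crop("s2",250,450,60,260,3,"c5")
E
```

```text
[0.5917 0.2739] [71.719 41.744  0.644]
[0.4871 0.4192] [71.559 41.91   0.763]
[0.5342 0.3486] [71.735 41.803  0.619]
[0.503  0.1981] [72.063 42.139  0.664]
[0.4374 0.2733] [72.014 42.448  0.76 ]
closed 31.0 [0.6104 0.2878 0.0078] op 0.0397 F 60.7 [1.7 1.4 3.7]
lift 32.4 [0.6099 0.2876 0.1989] op 0.04 F 60.3 [-0.7 -1.2 -0.1]
over 35.3 [ 0.5342 -0.0208  0.2649] op 0.0398 F 60.3 [-0.7  0.6 -0.2]
rusk 306 along [-0.059  -0.057  -0.0412] across [-0.0242  0.0191] z-tcp [-0.0562  0.0136]
```

View pics/c5.png

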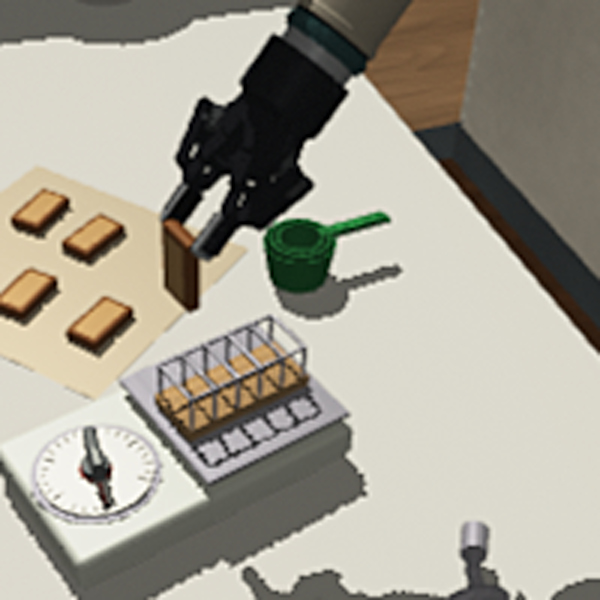

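The rusk hangs upright above the first slot, held by its outer end. Lowering it.

```bash
python3 - <<'E'
from rusk import *
lower(-50,0); release()
save("side","s3"); crop("s3",250,450,110,260,3,"c6")
L=lookpaper("p2"); pick(L[0]); over(-25); extent("s4")
E
```

```text
down 37.1 [ 0.5343 -0.0211  0.14  ] op 0.04 F 60.4 [ 0.4 -0.1 -1.1]
released 38.6 [ 0.5339 -0.021   0.2589] op 0.0852 F 0.0 [-0.7  0.4 -0.2]
[0.487  0.4191] [72.213 41.987  0.761]
[0.5342 0.3483] [71.394 42.433  0.614]
[0.5279 0.2331] [72.194 41.999  0.664]
[0.4377 0.2733] [71.48  42.366  0.756]
closed 43.4 [0.504  0.4352 0.0078] op 0.0397 F 60.7 [1.5 0.9 3.7]
lift 44.9 [0.5035 0.4349 0.1989] op 0.0399 F 60.3 [ 0.1 -0.2 -0.4]
over 47.6 [ 0.5584 -0.0143  0.2649] op 0.0402 F 60.3 [ 0.4  0.2 -0.9]
rusk 312 along [-0.0344 -0.032  -0.0177] across [-0.0219  0.0193] z-tcp [-0.055   0.0136]
```

View pics/c6.png

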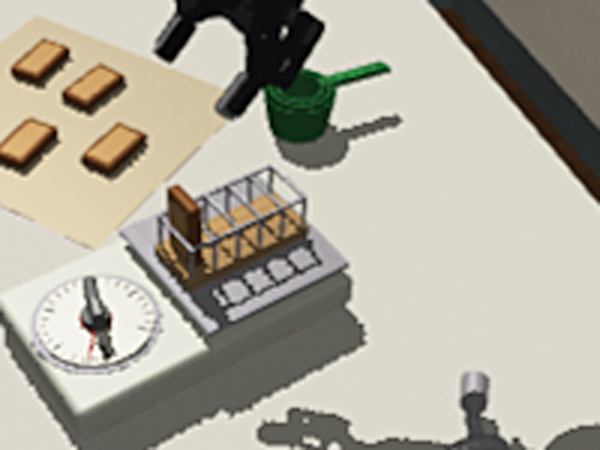

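The first rusk is seated and the pointer has moved on. One rusk was knocked aside but re-detected. I'll continue with automatic extent checks.

```bash
sed -i 's/^    else: print("NO RUSK",m.sum())/    else: print("NO RUSK",m.sum()); return False\n    z=np.percentile(D[m][:,2],[1,99]); k=1000*((t-[*C,0])@XS); xm=np.median(x)*1000\n    return -.062<z[0]<-.050 and z[1]>.009 and abs(xm+7-k)<3.5 and np.ptp(np.percentile(x,[2,98]))<.022/' rusk.py
python3 - <<'E'
from rusk import *
lower(-25,1); release()
for n,k in [(2,0),(3,25)]:
    L=lookpaper(f"p{n+1}"); s=pick(L[0])
    if s["opening"]<.035: print("lost"); break
    over(k)
    if not extent(f"s{n+3}"): print("STOP"); break
    lower(k,n); release()
save("side","s9"); crop("s9",250,450,110,260,3,"c7")
E
```

```text
down 49.4 [ 0.5585 -0.0147  0.1394] op 0.0397 F 60.3 [-0.2  0.2 -0.3]
released 50.9 [ 0.5581 -0.0147  0.2583] op 0.0856 F 0.0 [ 0.4 -0.8 -0.8]
[0.5342 0.3484] [72.22  42.167  0.618]
[0.5279 0.2328] [71.961 42.641  0.662]
[0.4375 0.2734] [71.394 42.253  0.751]
closed 55.7 [0.5533 0.3619 0.0078] op 0.0396 F 60.7 [1.9 1.6 4.1]
lift 57.1 [0.5528 0.3616 0.1989] op 0.0404 F 60.3 [-0.2 -0.5 -0.2]
over 59.8 [ 0.5825 -0.0081  0.2649] op 0.0397 F 60.4 [-0.7  0.5 -0.3]
rusk 293 along [-0.0091 -0.0071  0.0039] across [-0.0217  0.0204] z-tcp [-0.0533  0.0138]
down 61.6 [ 0.5827 -0.0084  0.1388] op 0.0395 F 60.3 [ 1.6 -0.  -0.7]
released 63.1 [ 0.5823 -0.0084  0.2576] op 0.0856 F 0.0 [-0.1  0.1 -1. ]
[0.5278 0.233 ] [72.242 41.974  0.66 ]
[0.4377 0.2734] [71.455 42.347  0.755]
closed 67.8 [0.5463 0.2473 0.0078] op 0.0398 F 60.7 [3.3 0.  4.5]
lift 69.3 [0.5457 0.247  0.199 ] op 0.04 F 60.3 [-0.2 -0.6 -0.1]
over 72.1 [ 0.6067 -0.0018  0.265 ] op 0.0398 F 60.3 [-0.9  0.1  0.2]
rusk 299 along [0.0156 0.0178 0.0301] across [-0.0218  0.019 ] z-tcp [-0.0537  0.0128]
down 73.9 [ 0.6069 -0.0021  0.1382] op 0.0398 F 60.3 [ 0.4 -0.2  0.1]
released 75.4 [ 0.6065 -0.0021  0.2571] op 0.0856 F 0.0 [-0.2 -0.5  0.7]
```

View pics/c7.png

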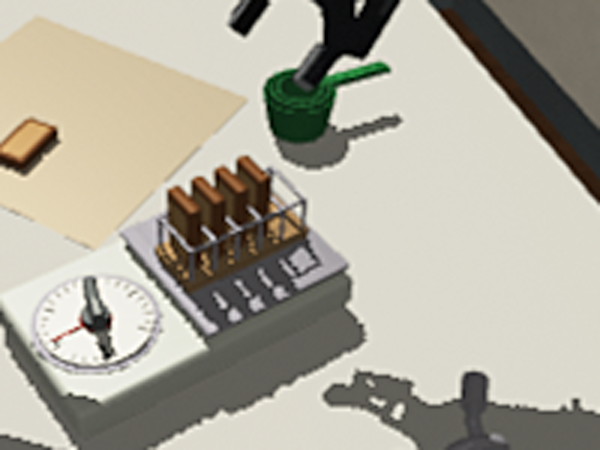

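Four rusks stand in the near slots; the last one goes in the far slot.

```bash
python3 - <<'E'
from rusk import *
from turn import lookdial
n,k=4,50
L=lookpaper("p5"); s=pick(L[0]); over(k)
if s["opening"]>.035 and extent("s7"):
    lower(k,n); release(); lookdial("w_end"); save("side","s10")
    a=load("s10")[0][110:260,250:450,::-1]; b=load("w_end")[0][:,160:480,::-1]
    cv2.imwrite("pics/c8.png",np.hstack([cv2.resize(a,(480,360)),cv2.resize(b,(288,360))]))
else: print("STOP")
E
```

```text
[0.4378 0.2734] [71.553 42.395  0.756]
closed 80.0 [0.4549 0.2894 0.0077] op 0.0395 F 60.7 [2.7 0.4 4.4]
lift 81.5 [0.4543 0.289  0.1991] op 0.0399 F 60.3 [-0.3 -0.1 -0.1]
over 84.2 [0.6308 0.0046 0.2651] op 0.0401 F 60.3 [-0.3  0.2 -0.5]
rusk 291 along [0.0404 0.0429 0.0546] across [-0.0218  0.0192] z-tcp [-0.0544  0.0123]
down 86.1 [0.631  0.0042 0.1377] op 0.0397 F 60.4 [ 1.  -0.1 -0.2]
released 87.6 [0.6307 0.0042 0.2564] op 0.0855 F 0.0 [ 0.3 -0.6 -0.2]
{'pointer': np.float64(-2.8684383256347896), 'nred': np.int64(41), 'rmax': np.float64(0.045659929059151935), 'zero': np.float64(1.8811598850997229), 'nblk': np.int64(62), 'rblk': np.float64(0.043598185983349025), 'z': np.float64(0.053840190997757886)} (array([ 0.43804178, -0.04679983]), 49.07129669189453, 12.206023216247559, np.float64(1.5119390019655459), np.float64(-1.2564390019655458)) 90.7417
(array([ 0.58228851, -0.00849756]), 128.66424560546875, 58.10799026489258, np.float64(0.2562194993937017), np.float64(0.11298804897804082), np.int32(1975))
(array([ 0.55182721, -0.01267672]), 41.64643859863281, 9.646913528442383, np.float64(-1.5136334590150549), np.float64(0.1280000450926767), np.int32(121))
```

View pics/c8.png

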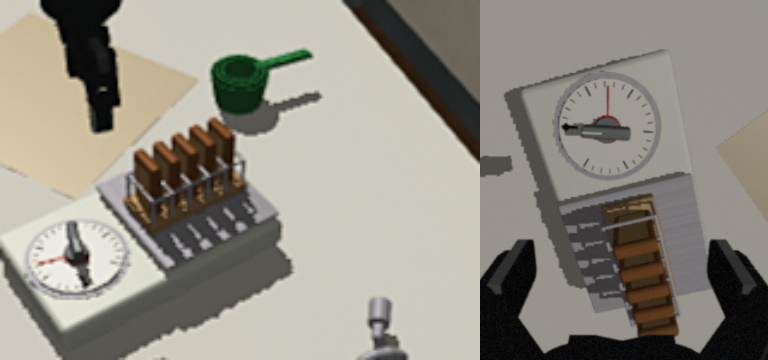

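All five rusks stand upright, one to a slot, the rack is centred, and the dial is unchanged (1.885). Handing in.

```bash
python3 -c "
from bench import robot
print(robot.finish_job())"
```

```text
the job is handed in; nothing more can be done
None
```

The job is handed in at about 91 s: the rack stands centred on the platform, the dial was zeroed to within about 0.01 rad with the empty rack, and all five rusks stand on end, one to a slot; the judge returned no verdict.

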